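Unload the print jig into the curing tray in row order

ROBOT

A 6-joint arm with a two-finger parallel gripper is mounted at the origin on the work surface. World frame = base frame: x ahead of the robot, y to its left, z up, the work surface at z = 0. Lengths are in mm, angles in rad, forces in N, time in s.
With the tool pointing down it reaches from about 300 to 775 mm from the base axis. Payload 14.6 kg.
Tool frame: the origin (TCP) lies midway between the tips of the shut fingers; the grasp point (between the pads) lies 19 mm behind it; z points along the fingers, y is the line along which they close (so a half turn about z gives the same grasp; the last joint's range is limited). The gripper opens to 94 mm and grips with 3 to 60 N. Pads are 16 mm wide; open, the fingers measure 119 mm over their backs; the gripper's body (75 mm by 177 mm) begins 78 mm behind the grasp point.
Start: joints at [1.056, 0.3, 1.521, -0, 1.321, -0.067], TCP at [238.137, 495.762, 168.746] pointing down, gripper open.
Joint ranges: [-3.03, 3.03], [-0.79, 2.21], [0.23, 2.52], [-1.04, 4.18], [0, 3.07], [-2.55, 2.55]. Speed limits (rad/s): [2.22, 2.22, 2.57, 3.14, 3.14, 3.14].

INTERFACE

Orientations are given as [roll, pitch, yaw] about the fixed x, y, z axes, in that order (R = Rz(yaw) Ry(pitch) Rx(roll)).
In Python, from cell import manip gives the robot as it stands.
- The arm moves only by the shell command python3 -m creep 'ROWS' [OPENING] [FORCE]. ROWS is text: rows parted by semicolons, each of 6 numbers parted by spaces: the shift along the tool's x, y, z normalised to -1 to 1, where 1 is 4 cm, then the turn, a rotation vector about the tool's x, y, z normalised to -1 to 1, where 1 is pi rad. In form: dx dy dz ax ay az; .... A call has 1 to 20 rows; each row shifts and turns the commanded pose from where the row before left it, along the tool's axes as they then stand; what a row does not reach is not made up. A row lasts 1/8 s, in which the tool goes at most 62.5 mm and 10.7 degrees, less where a joint would pass 70% of its speed; a pose out of reach is approached as far as the arm can. A call with a number of a shift or a turn outside -1 to 1 is refused whole. A call with a gripper value outside its range is refused whole. OPENING is the closure, from 0 (fully open) to 1 (shut), set as the call begins (- or left out, the last holds). The fingers move at their own pace and stop on an object; FORCE is the grip in N (left out, the last holds). Time passes only in rows, so rows that do not move let the fingers close. It gives the time, the measured TCP pose, the force, the opening and the grip force at its end, in the units of the state.
- manip.read_state(): the state, without advancing time (a new reading comes with each control period).
- manip.camera(name): name is "side" or "top" or "wrist"; returns a dict with "color" (420x560x3 uint8, red, green, blue), "range_z" (420x560 float32, mm along the optical axis (not along the pixel's ray), 0 where there is no reading), "camera_matrix" (3x3 intrinsics, pixels), "T" (4x4, takes a point from camera to world coordinates). Camera axes: x right, y down, z forward; pixel columns grow to the right and rows downward; lengths in mm; the calibration is good to about 2 mm. The wrist camera is an equidistant fisheye: a pixel r from the principal point sees the ray r / f radians off the axis. A picture is of the moment at which its call begins.
- manip.sign_off(): hands the job in; it is judged then, once.
The state is a dict: "clock": time; "joints": joint angles; "qd": joint speeds; "effort": joint torques, N m; "eef_pos": TCP position; "eef_rot": TCP orientation; "wrist_force": force on the tool from outside, world axes, zero at the start; "moment": the same for the moment, N m; "finger_gap": finger opening in mm; "finger_force": force on a finger pad.
Only numpy, scipy, OpenCV 4.12 (cv2) and the standard library are available. Lean on these libraries where they do the work, as an engineer would, in place of code of your own. Each camera call takes 0.05 s, during which the arm holds its last target. There are 200 camera calls.

TASK

The four knobs on the white nests of the print jig have just been printed: move them into the curing tray, one to a cell, in the same row order, so that the knob nearest the jig's black star clamp stands in the cell next to the white job card, the next knob in the cell after it, and so on to the last. The print is still wet, so keep each knob upright all the time and set it down on the cell floor rather than dropping it.

Things in the scene. Friction and masses are not known exactly. Their poses are not given: they have to be found in the camera images.
- knob_broad: Broad knob: a plain fluted drum, 46 mm across and 32 mm tall, with a thin aluminium disc on top. Black plastic, white printed pointer line, about 45 g, loose, upright on its nest on the print jig at the start. Origin: centre of its underside, z up.
- knob_slim: Slim knob: a plain narrow fluted cylinder, 26 mm across and 42 mm tall (the tallest). Black plastic, white printed pointer line, about 25 g, loose, upright on its nest on the print jig at the start. Origin: centre of its underside, z up.
- knob_bar: Bar knob: a round skirt 42 mm across, 8 mm thick, with an upright grip bar across it, 40 mm long (its x axis), 13 mm thick (its y axis), from 8 to 36 mm height; hold it by the bar's flat sides. Black plastic, white printed pointer line, about 30 g, loose, upright on its nest on the print jig at the start. Origin: centre of its underside, z up.
- knob_skirt: Skirted knob: a round skirt 44 mm across, 6 mm thick, under a fluted cylinder 31 mm across that reaches up to 34 mm height. Black plastic, white printed pointer line, about 35 g, loose, upright on its nest on the print jig at the start. Origin: centre of its underside, z up.
- nest_broad: The fixed white block (64 x 64 x 22 mm) on which the broad knob stands; 4 mm pins round the knob's foot. The four nests stand in one row, 72 mm apart, in any order, on the print jig, an aluminium plate 100 x 370 mm, 12 mm thick. Origin: under its centre, 12 mm above the table, 22 mm below the knob's foot. Its y axis runs along the row, x across.
- nest_slim: The fixed white block (64 x 64 x 22 mm) on which the slim knob stands; 4 mm pins round the knob's foot. The four nests stand in one row, 72 mm apart, in any order, on the print jig, an aluminium plate 100 x 370 mm, 12 mm thick. Origin: under its centre, 12 mm above the table, 22 mm below the knob's foot. Its y axis runs along the row, x across.
- nest_bar: The fixed white block (64 x 64 x 22 mm) on which the bar knob stands; 4 mm pins round the knob's foot. The four nests stand in one row, 72 mm apart, in any order, on the print jig, an aluminium plate 100 x 370 mm, 12 mm thick. Origin: under its centre, 12 mm above the table, 22 mm below the knob's foot. Its y axis runs along the row, x across.
- nest_skirt: The fixed white block (64 x 64 x 22 mm) on which the skirt knob stands; 4 mm pins round the knob's foot. The four nests stand in one row, 72 mm apart, in any order, on the print jig, an aluminium plate 100 x 370 mm, 12 mm thick. Origin: under its centre, 12 mm above the table, 22 mm below the knob's foot. Its y axis runs along the row, x across.
- clamp: The jig's star clamp: a black five-lobed hand knob, 32 mm across, 28 mm high, fixed on the jig plate at one end of the row of nests (either end), 59 mm from the centre of the nearest nest. It marks the first nest. Origin: under its centre, 12 mm above the table.
- card: The job card: white, 80 x 26 x 7 mm, fixed at either end of the aluminium curing tray (92 x 354 mm). Origin: under its centre, level with the tray floor, 6 mm above the table. y: along the tray. Tray centre line: 4 cells 88 x 69 mm, centres 53, 125, 197, 269 mm from here, to -y if the card is left of the robot (world y > 0), else to +y. Walls 7 mm above the floor; a 22 mm wire pull at the far end.
Not all that is in view belongs to the job. Leave any red look-alike of the knob_slim alone.

How it is judged (in metres and radians):
At the end, for the whole second after the job is handed in: Each knob stands released, at rest, upright (0.12 rad) on the tray floor (-3 to +4 mm) in its own cell (34 mm across, 36 mm along the tray from the cell's centre), in the order, counted from the job card, of the nests counted from the jig's star clamp (x of knob_broad in the frame of card between -0.034 and 0.034 m and z of knob_broad in the frame of card between -0.003 and 0.004 m and angle between each of knob_broad, knob_slim, knob_bar, knob_skirt's own z axis and vertical below 0.12 rad and linear speed of each of knob_broad, knob_slim, knob_bar, knob_skirt below 0.02 m/s and angular speed of each of knob_broad, knob_slim, knob_bar, knob_skirt below 0.2 rad/s and ((horizontal distance between nest_broad and clamp below 0.095 m and horizontal distance between knob_broad and card between 0.017 and 0.089 m) or (horizontal distance between nest_broad and clamp between 0.095 and 0.167 m and horizontal distance between knob_broad and card between 0.089 and 0.161 m) or (horizontal distance between nest_broad and clamp between 0.167 and 0.239 m and horizontal distance between knob_broad and card between 0.161 and 0.233 m) or (horizontal distance between nest_broad and clamp between 0.239 and 0.311 m and horizontal distance between knob_broad and card between 0.233 and 0.305 m)) and x of knob_slim in the frame of card between -0.034 and 0.034 m and z of knob_slim in the frame of card between -0.003 and 0.004 m and ((horizontal distance between nest_slim and clamp below 0.095 m and horizontal distance between knob_slim and card between 0.017 and 0.089 m) or (horizontal distance between nest_slim and clamp between 0.095 and 0.167 m and horizontal distance between knob_slim and card between 0.089 and 0.161 m) or (horizontal distance between nest_slim and clamp between 0.167 and 0.239 m and horizontal distance between knob_slim and card between 0.161 and 0.233 m) or (horizontal distance between nest_slim and clamp between 0.239 and 0.311 m and horizontal distance between knob_slim and card between 0.233 and 0.305 m)) and x of knob_bar in the frame of card between -0.034 and 0.034 m and z of knob_bar in the frame of card between -0.003 and 0.004 m and ((horizontal distance between nest_bar and clamp below 0.095 m and horizontal distance between knob_bar and card between 0.017 and 0.089 m) or (horizontal distance between nest_bar and clamp between 0.095 and 0.167 m and horizontal distance between knob_bar and card between 0.089 and 0.161 m) or (horizontal distance between nest_bar and clamp between 0.167 and 0.239 m and horizontal distance between knob_bar and card between 0.161 and 0.233 m) or (horizontal distance between nest_bar and clamp between 0.239 and 0.311 m and horizontal distance between knob_bar and card between 0.233 and 0.305 m)) and x of knob_skirt in the frame of card between -0.034 and 0.034 m and z of knob_skirt in the frame of card between -0.003 and 0.004 m and ((horizontal distance between nest_skirt and clamp below 0.095 m and horizontal distance between knob_skirt and card between 0.017 and 0.089 m) or (horizontal distance between nest_skirt and clamp between 0.095 and 0.167 m and horizontal distance between knob_skirt and card between 0.089 and 0.161 m) or (horizontal distance between nest_skirt and clamp between 0.167 and 0.239 m and horizontal distance between knob_skirt and card between 0.161 and 0.233 m) or (horizontal distance between nest_skirt and clamp between 0.239 and 0.311 m and horizontal distance between knob_skirt and card between 0.233 and 0.305 m))); the robot touches nothing.
It fails at once if a knob is tipped over (more than 0.6 rad, 34 degrees, from upright) (angle between any of knob_broad, knob_slim, knob_bar, knob_skirt's own z axis and vertical above 0.6 rad).
It fails at once if a knob is dropped (moves faster than 0.6 m/s, a fall of about 2 cm, while the fingers do not hold it) ((linear speed of knob_broad above 0.6 m/s and contact force between knob_broad and the fingers below 0.01 N) or (linear speed of knob_slim above 0.6 m/s and contact force between knob_slim and the fingers below 0.01 N) or (linear speed of knob_bar above 0.6 m/s and contact force between knob_bar and the fingers below 0.01 N) or (linear speed of knob_skirt above 0.6 m/s and contact force between knob_skirt and the fingers below 0.01 N)).
It also fails if it takes over 96 s, if anything falls off the work surface, if the arm or the gripper's body presses on something with over 40 N, if the wrist force passes 120 N, or if a joint passes its speed limit or range.

## Working session

There is one attempt and no reset: what is moved stays moved. The work goes in short steps, Python scripts to look and compute and a shell command to move; the robot and the scene stay as the last step left them, time stands still between calls to the robot, and variables do not carry over. Pictures are saved under pics/ and viewed, at most 14 in all, crops included, and the job is handed in when it is done.

```bash
ls; mkdir -p pics
python3 - <<'E'
from cell import manip
import cv2,numpy as np
for n in("top","side"):
    c=manip.camera(n); cv2.imwrite(f"pics/{n}0.png",c["color"][:,:,::-1]); np.savez(f"{n}0.npz",**c)
    print(n,c["camera_matrix"].round(1).tolist(),c["T"].round(3).tolist())
print(manip.read_state())
E
```

```text
pics
top [[503.6, 0.0, 289.4], [0.0, 503.6, 220.7], [0.0, 0.0, 1.0]] [[-0.015, -0.997, 0.072, 451.231], [-1.0, 0.015, 0.003, -6.065], [-0.004, -0.072, -0.997, 1015.598], [0.0, 0.0, 0.0, 1.0]]
side [[481.3, 0.0, 272.4], [0.0, 481.3, 211.9], [0.0, 0.0, 1.0]] [[0.682, -0.433, 0.59, 20.81], [-0.732, -0.407, 0.547, -485.811], [0.003, -0.804, -0.595, 550.628], [0.0, 0.0, 0.0, 1.0]]
{'clock': 0.1, 'joints': array([ 1.05642878e+00,  3.00405363e-01,  1.52148758e+00,  3.51739682e-05,
        1.32069034e+00, -6.66094896e-02]), 'qd': array([-0.00145861, -0.00184505, -0.00252397,  0.00017338,  0.00049998,
       -0.00130952]), 'effort': array([ 6.31198986e-07, -5.32646406e+01, -3.53284800e+01,  7.08723301e-02,
        2.34432926e-02, -3.34648780e-05]), 'eef_pos': array([237.99191042, 495.55886318, 168.26195581]), 'eef_rot': array([-3.14060649e+00, -9.99318997e-05,  2.69382582e+00]), 'wrist_force': array([-0.50419599, -1.26450385, -0.20203946]), 'moment': array([-0.01687003, -0.03848685,  0.02202234]), 'finger_force': 0.0, 'finger_gap': 94.09724999830517}
```

View pics/top0.png

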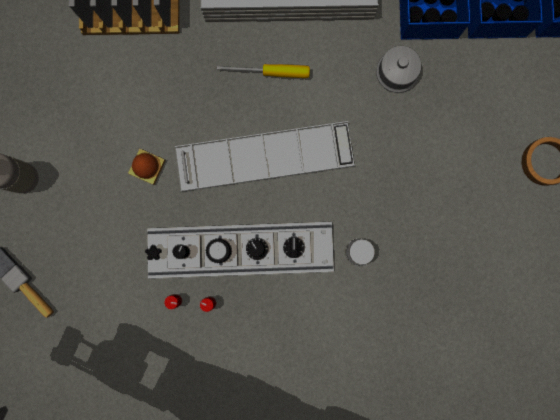

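View pics/side0.png

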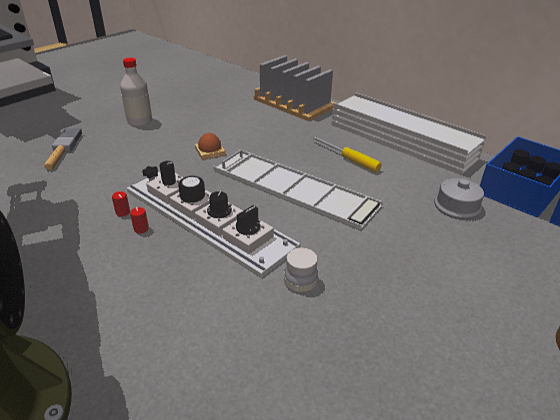

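The top view shows the clamp at (153,252). From it the row runs slim (181,252), broad (218,250), then two more knobs at (257,249) and (294,247). The card is at (343,146) and the tray's wire pull at (186,168). The red look-alikes are at (173,302) and (207,304).

```bash
cat > h.py <<'E'
import numpy as np,cv2
from cell import manip
def cast(c,uv,z):
    uv=np.atleast_2d(np.array(uv,float)); K=c["camera_matrix"];T=c["T"]
    d=np.c_[(uv-K[:2,2])/K[0,0],np.ones(len(uv))]@T[:3,:3].T
    return T[:3,3]+d*((z-T[2,3])/d[:,2])[:,None]
def comps(mask,roi,amin):
    u0,v0,u1,v1=roi; m=np.zeros_like(mask,np.uint8); m[v0:v1,u0:u1]=mask[v0:v1,u0:u1]
    cs,_=cv2.findContours(m,cv2.RETR_EXTERNAL,cv2.CHAIN_APPROX_NONE)
    return [k for k in cs if cv2.contourArea(k)>=amin]
E
python3 - <<'E'
from h import *
c=dict(np.load("top0.npz")); im=c["color"]; 
g=cv2.cvtColor(im,cv2.COLOR_RGB2GRAY)
cv2.imwrite("pics/jig.png",cv2.resize(im[218:285,140:340,::-1],None,fx=4,fy=4,interpolation=cv2.INTER_CUBIC))
# world height map
v,u=np.indices(g.shape);K=c["camera_matrix"];Z=c["range_z"].astype(float)
P=np.stack([(u-K[0,2])/K[0,0]*Z,(v-K[1,2])/K[1,1]*Z,Z],-1)@c["T"][:3,:3].T+c["T"][:3,3]
H=P[...,2]
for (lo,hi,name) in((50,90,"knobs"),(26,42,"nests/clamp")):
    for k in comps((H>lo)&(H<hi),(140,215,345,285),20):
        m=cv2.drawContours(np.zeros_like(g),[k],-1,255,-1)>0
        m&=(H>lo)&(H<hi); p=P[m]
        print(name,m.sum(),"px",k.reshape(-1,2).mean(0).round(1),p.mean(0).round(1),"top",np.percentile(p[:,2],95).round(1),cv2.minAreaRect(p[:,:2].astype(np.float32)))
# tray & card
for k in comps(g>110,(165,110,365,200),500):
    r=cv2.minAreaRect(k); print("bright",r, cv2.boxPoints(r).round(1).tolist())
for z,n in((13,"tray rim"),(6,"floor")):
    print(n,cast(c,[[343,146]],z).round(1))
m=(H>-5)&(H<40); print("tray H:",[ (q,H[q[1],q[0]].round(1)) for q in((343,146),(317,148),(282,152),(247,157),(212,162),(200,110),(325,235))])
E
```

```text
knobs 188 px [180.3 251.2] [465.9 201.4  72.4] top 78.3 ((466.22454833984375, 203.03399658203125), (26.517431259155273, 25.306102752685547), 66.5730209350586)
knobs 218 px [256.1 248.1] [469.5  60.1  66.7] top 69.6 ((469.7879638671875, 60.288719177246094), (30.4374942779541, 30.348102569580078), 89.88896179199219)
knobs 489 px [218. 250.] [466.9 131.9  65.2] top 68.4 ((467.0284118652344, 132.05078125), (45.80718231201172, 45.048099517822266), 41.07475280761719)
knobs 151 px [293.9 246.7] [471.2 -11.4  69.1] top 72.5 ((471.4610290527344, -11.503159523010254), (11.323958396911621, 39.50849533081055), 89.13185119628906)
nests/clamp 166 px [153.  252.5] [464.8 261.8  38. ] top 41.2 ((465.5566101074219, 262.683837890625), (29.78981590270996, 27.273601531982422), 89.12347412109375)
nests/clamp 890 px [183.5 251.3] [466.2 201.8  33.3] top 36.5 ((466.2622375488281, 204.17364501953125), (63.87636184692383, 65.1899642944336), 1.441552996635437)
nests/clamp 573 px [220.5 249.9] [468.  128.2  33.1] top 36.6 ((467.7367858886719, 132.3227081298828), (64.02164459228516, 64.73194885253906), 1.333866
[... 193 characters left out ...]
[294.  247.4] [470.2 -11.6  34.3] top 41.0 ((470.88311767578125, -11.729255676269531), (64.07698822021484, 64.09925079345703), 1.2306350469589233)
bright ((263.8786926269531, 155.21263122558594), (45.102352142333984, 174.6505584716797), 81.61675262451172) [[174.1999969482422, 145.60000610351562], [347.0, 120.19999694824219], [353.6000061035156, 164.8000030517578], [180.8000030517578, 190.3000030517578]]
tray rim [[ 673.5 -113.8   13. ]]
floor [[ 675.1 -114.5    6. ]]
tray H: [((343, 146), np.float64(15.9)), ((317, 148), np.float64(2.4)), ((282, 152), np.float64(2.9)), ((247, 157), np.float64(4.5)), ((212, 162), np.float64(3.6)), ((200, 110), np.float64(-2.4)), ((325, 235), np.float64(10.0))]
```

View pics/jig.png

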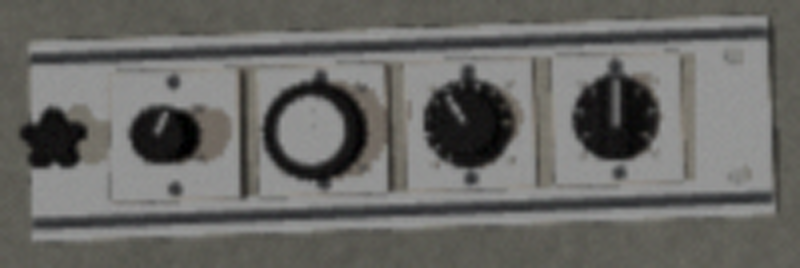

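Zoomed in, the order from the clamp is slim, broad, skirted, bar. The bar's long axis lies along world x. Next I'll measure the tray frame.

Run:
```python
from h import *
c=dict(np.load("top0.npz")); im=c["color"]; g=cv2.cvtColor(im,cv2.COLOR_RGB2GRAY)
k=max(comps(g>95,(165,110,365,200),500),key=cv2.contourArea)
w=cast(c,k.reshape(-1,2),13)[:,:2]; r=cv2.minAreaRect(w.astype(np.float32)); print("tray",r)
b=cv2.boxPoints(r); b=b[np.argsort(b[:,1])]; a=b[:2].mean(0); e=b[2:].mean(0); d=(e-a)/np.linalg.norm(e-a)
# card: white face inside dark outline near its end
best=[q for q in comps(g>110,(334,125,353,168),60)]
for q in best:
    wq=cast(c,q.reshape(-1,2),13)[:,:2]; print("card?",cv2.minAreaRect(wq.astype(np.float32)))
print("dir",d,"end",a,"mid",(a+e)/2, "card~",a+d*20)
# dividers along tray line
for card in (a+d*20,): 
    for s in(53,125,197,269): print(s,(card+d*s).round(1))
```

```text
tray ((670.71875, 42.17686462402344), (121.04723358154297, 374.0367431640625), 7.938611030578613)
card? ((667.4075317382812, -113.57640838623047), (36.19419860839844, 73.53529357910156), 88.78009033203125)
card? ((677.9133911132812, -114.19934844970703), (72.52845001220703, 19.805906295776367), 7.378216743469238)
dir [-0.13811193  0.99041665] end [ 696.5482  -143.04924] mid [670.71875   42.176865] card~ [ 693.78595  -123.240906]
53 [686.5 -70.7]
125 [6.765e+02 6.000e-01]
197 [666.6  71.9]
269 [656.6 143.2]
```

Run:
```python
from h import *
c=dict(np.load("top0.npz")); im=c["color"]; g=cv2.cvtColor(im,cv2.COLOR_RGB2GRAY)
cv2.imwrite("pics/tray.png",cv2.resize(im[115:200,165:365,::-1],None,fx=4,fy=4,interpolation=cv2.INTER_CUBIC))
for t in(105,115,125,135):
    k=max(comps(g>t,(165,110,365,200),100),key=cv2.contourArea)
    print(t,cv2.minAreaRect(cast(c,k.reshape(-1,2),11)[:,:2].astype(np.float32)))
```

```text
105 ((657.679931640625, 45.654296875), (93.05828094482422, 353.3795471191406), 7.499165058135986)
115 ((659.9052734375, 28.193603515625), (91.61766815185547, 316.0025329589844), 7.555530548095703)
125 ((664.4887084960938, -7.4986419677734375), (90.7203140258789, 242.72618103027344), 7.582968235015869)
135 ((661.0148315429688, 6.538360595703125), (87.42357635498047, 211.7142791748047), 7.515044689178467)
```

View pics/tray.png

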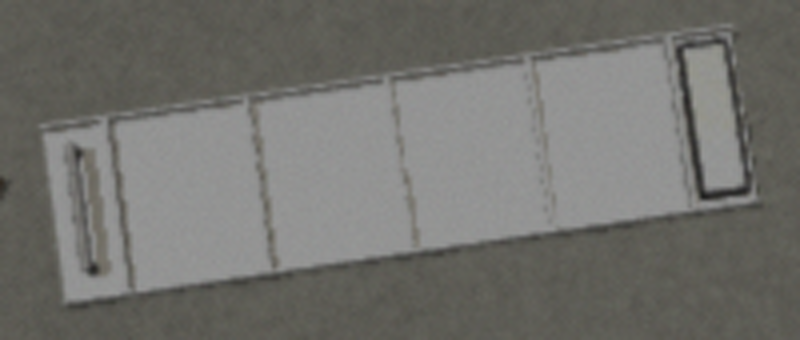

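```bash
python3 -m creep '0 0 0 0 0 .05; 0 0 0 0 0 .05; 0 0 0 0 0 .05; 0 0 0 0 0 .05; 0 0 0 0 0 .05; 0 0 0 0 0 .05; 0 0 0 0 0 .05; 0 0 0 0 0 0'
```

```text
clock: 1.1
eef_pos: [238.1, 495.6, 168.4]
eef_rot: [-3.141, 0.001, 1.595]
wrist_force: [-0.3, -0.4, -0.1]
finger_gap: 94.4
finger_force: 0.0
```

The tray centre is at (657.7, 45.7) with its axis turned 7.5°. That puts the cells at (671.5,-61.7), (662.1,9.7), (652.7,81.1) and (643.3,152.5). The crop confirms the card at the right end and four cells.

```bash
python3 -m creep '-.61 .475 0 0 0 .008; -.61 .475 0 0 0 0; -.61 .475 0 0 0 0; -.61 .475 0 0 0 0; -.61 .475 0 0 0 0; -.61 .475 0 0 0 0; -.61 .475 0 0 0 0; -.61 .475 0 0 0 0; -.61 .475 0 0 0 0; -.61 .475 0 0 0 0; -.61 .475 0 0 0 0; -.61 .475 0 0 0 0; 0 0 0 0 0 0; 0 0 0 0 0 0' 0.4
```

```text
clock: 2.85
eef_pos: [465.9, 203.4, 168.6]
eef_rot: [-3.141, -0.0, 1.571]
wrist_force: [-0.0, -0.1, -0.1]
finger_gap: 56.1
finger_force: 0.0
```

```bash
python3 -m creep '.015 0 .5 0 0 0; 0 0 .5 0 0 0; 0 0 .5 0 0 0; 0 0 .5 0 0 0; 0 0 .5 0 0 0; 0 0 .3 0 0 0; 0 0 .26 0 0 0; 0 0 0 0 0 0; 0 0 0 0 0 0' && python3 -m creep '0 0 0 0 0 0; 0 0 0 0 0 0; 0 0 0 0 0 0; 0 0 0 0 0 0; 0 0 0 0 0 0' 1 15
```

```text
clock: 3.98
eef_pos: [466.5, 203.8, 46.9]
eef_rot: [3.141, -0.0, 1.569]
wrist_force: [0.7, -0.1, 0.4]
finger_gap: 56.7
finger_force: 0.0
clock: 4.6
eef_pos: [466.3, 203.7, 46.4]
eef_rot: [-3.142, 0.0, 1.569]
wrist_force: [-0.5, -0.2, 0.4]
finger_gap: 9.9
finger_force: 0.0
```

The gap is 9.9 mm, but the knob is 26 mm across. I need to look.

Run:
```python
from h import *
c=manip.camera("side"); cv2.imwrite("pics/s1.png",cv2.resize(c["color"][120:270,90:310,::-1],None,fx=3,fy=3))
print(manip.read_state()["finger_gap"])
```

```text
5.8960273630115285
```

View pics/s1.png

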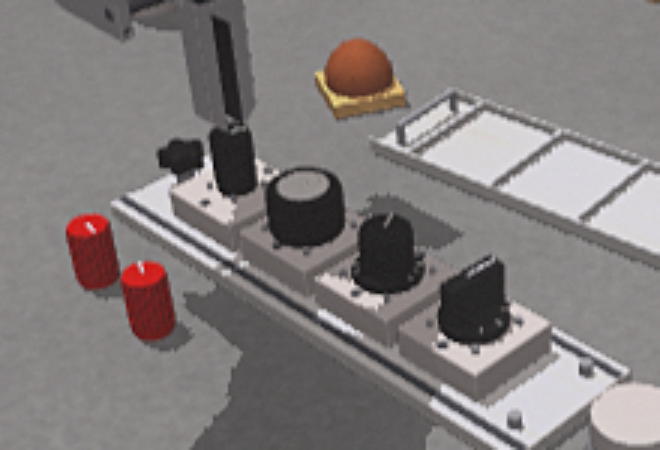

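Run:
```python
from h import *
c=dict(np.load("side0.npz"));K=c["camera_matrix"];Ti=np.linalg.inv(c["T"])
for p in([466.3,203.7,46.4],[466.2,204,76],[466.2,204,34],[467,132.2,66],[471,-11.7,70]):
    q=K@(Ti@np.r_[p,1])[:3]; q=q[:2]/q[2]; print(p,q.round(1),"crop",((q-[90,120])*3).round())
c=manip.camera("wrist"); print(c["camera_matrix"].round(1).tolist(),c["T"].round(2).tolist())
cv2.imwrite("pics/w1.png",c["color"][:,:,::-1])
```

```text
[466.3, 203.7, 46.4] [168.6 176.7] crop [236. 170.]
[466.2, 204, 76] [166.6 163.6] crop [230. 131.]
[466.2, 204, 34] [169.3 182. ] crop [238. 186.]
[467, 132.2, 66] [191.4 181.8] crop [304. 185.]
[471, -11.7, 70] [247.7 210.8] crop [473. 272.]
[[325.2, 0.0, 282.5], [0.0, 325.2, 207.7], [0.0, 0.0, 1.0]] [[1.0, -0.0, -0.0, 465.79], [-0.0, -0.96, -0.27, 282.3], [0.0, 0.27, -0.96, 261.39], [0.0, 0.0, 0.0, 1.0]]
```

View pics/w1.png

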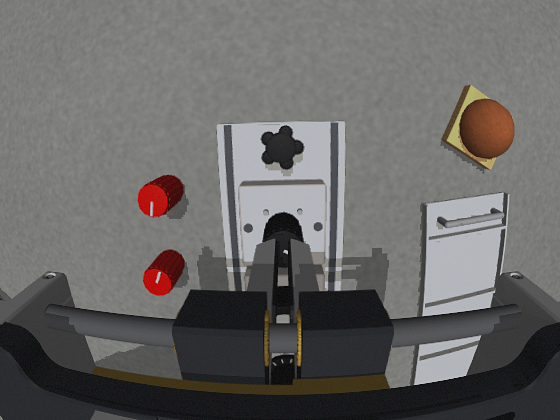

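The picture suggests the fingers are shut just above the knob. I'll check that with range data.

Run:
```python
from h import *
print(manip.read_state())
c=manip.camera("side");K=c["camera_matrix"]
def pt(c,u,v,fish=False):
    K=c["camera_matrix"];z=float(c["range_z"][v,u]);x=(u-K[0,2])/K[0,0];y=(v-K[1,2])/K[1,1]
    if fish:
        r=np.hypot(x,y); s=np.tan(r)/r; x*=s;y*=s
    return (c["T"]@[x*z,y*z,z,1])[:3].round(1)
for q in((210,90),(210,110),(210,115),(235,105),(235,118),(250,110),(235,150),(235,180),(200,200)):
    print("side",q,pt(c,90+q[0]//3,120+q[1]//3))
c=manip.camera("wrist")
for q in((264,244),(264,260),(302,244),(302,260),(283,220),(283,230),(283,255),(283,245),(250,195),(282,147)):
    print("wrist",q,pt(c,*q,True))
```

```text
{'clock': 4.7, 'joints': array([ 3.39808232e-01,  3.49681244e-01,  1.76354254e+00, -1.18727381e-05,
        1.02834014e+00,  3.41548206e-01]), 'qd': array([ 0.00138169,  0.00075009,  0.0006214 , -0.00142531, -0.00123167,
        0.00023233]), 'effort': array([-1.48255305e-03, -5.09457207e+01, -3.02107143e+01,  6.48350618e-02,
       -9.24031046e-03,  3.43516203e-04]), 'eef_pos': array([466.2737977 , 203.65409329,  46.35721603]), 'eef_rot': array([ 3.14156218e+00, -4.05865030e-08,  1.56906248e+00]), 'wrist_force': array([ 0.138844  , -0.40478548, -0.39634522]), 'moment': array([-0.05628986,  0.10535484, -0.01071672]), 'finger_force': 0.0, 'finger_gap': 1.891057756833116}
side (210, 90) [452.8 198.3 113.2]
side (210, 110) [452.5 200.9  99.6]
side (210, 115) [452.2 201.5  95.3]
side (235, 105) [466.9 196.1  97.7]
side (235, 118) [465.6 196.1  89.6]
side (250, 110) [567.5 330.3   0.6]
side (235, 150) [459.9 192.6  69.3]
side (235, 180) [458.  194.8  46.6]
side (200, 200) [439.7 211.2  34.1]
wrist (264, 244) [455.3 213.7  91.4]
wrist (264, 260) [456.4 213.1 111.8]
wrist (302, 244) [476.8 213.2  90.4]
wrist (302, 260) [475.5 213.7 113. ]
wrist (283, 220) [466.1 216.1  54.7]
wrist (283, 230) [466.1 216.3  75.3]
wrist (283, 255) [466.1 200.   75.8]
wrist (283, 245) [466.1 206.3  74.8]
wrist (250, 195) [442.3 228.3  33.5]
wrist (282, 147) [465.5 263.2  38.3]
```

The real fingertips are at z≈88, about 40 mm above the reported TCP. I'll open them and measure the tip height again in case it changes with the opening.

```bash
cat > tip.py <<'E'
from h import *
def tips(tag=""):
    c=manip.camera("wrist");K=c["camera_matrix"];Z=c["range_z"].astype(float)
    v,u=np.indices(Z.shape);x=(u-K[0,2])/K[0,0];y=(v-K[1,2])/K[1,1];r=np.hypot(x,y)+1e-9;s=np.tan(np.minimum(r,1.4))/r
    P=np.stack([x*s*Z,y*s*Z,Z,np.ones_like(Z)],-1)@c["T"].T
    e=manip.read_state(); p=e["eef_pos"]; d=P[...,:3]-p
    R=cv2.Rodrigues(np.array([0,0,0.]))[0]
    m=(Z>0)&(abs(d[...,1])<14)&(abs(d[...,0])<75)&(d[...,2]>-5)&(d[...,2]<75)
    for n,mm in(("left",m&(d[...,0]<0)),("right",m&(d[...,0]>0))):
        q=P[mm][:,:3]; h=np.histogram(q[:,2],np.arange(20,150,5))
        print(tag,n,e["finger_gap"].round(1),p.round(1),[(int(a),int(b)) for a,b in zip(h[1],h[0]) if b>0])
    return c,P
E
python3 -c "
from tip import *
tips('shut')"
python3 -m creep '0 0 0 0 0 0;0 0 0 0 0 0;0 0 0 0 0 0;0 0 0 0 0 0;0 0 0 0 0 0;0 0 0 0 0 0;0 0 0 0 0 0;0 0 0 0 0 0' 0.4
python3 - <<'E'
from tip import *
c,P=tips('open'); cv2.imwrite("pics/w2.png",c["color"][:,:,::-1])
E
```

```text
clock: 5.85
eef_pos: [466.3, 203.7, 46.3]
eef_rot: [-3.142, -0.0, 1.569]
wrist_force: [-0.1, -0.1, -0.3]
finger_gap: 56.3
finger_force: 0.0Traceback (most recent call last):
  File "<string>", line 3, in <module>
    tips('shut')
    ~~~~^^^^^^^^
  File "tip.py", line 11, in tips
    print(tag,n,e["finger_gap"].round(1),p.round(1),[(int(a),int(b)) for a,b in zip(h[1],h[0]) if b>0])
                ^^^^^^^^^^^^^^^^^^^^^
AttributeError: 'float' object has no attribute 'round'
Traceback (most recent call last):
  File "tip.py", line 11, in tips
    print(tag,n,e["finger_gap"].round(1),p.round(1),[(int(a),int(b)) for a,b in zip(h[1],h[0]) if b>0])
                ^^^^^^^^^^^^^^^^^^^^^
AttributeError: 'float' object has no attribute 'round'
```

```bash
sed -i 's/e\["finger_gap"\].round(1)/round(e["finger_gap"],1)/' tip.py
python3 - <<'E'
from tip import *
c,P=tips('open'); cv2.imwrite("pics/w2.png",c["color"][:,:,::-1])
E
```

```text
open left 56.2 [466.3 203.7  46.4] [(40, 27), (45, 37), (50, 43), (55, 50), (60, 48), (65, 54), (70, 354), (75, 351), (80, 32), (85, 83), (90, 110), (95, 109), (100, 128), (105, 131), (110, 153), (115, 161), (120, 46)]
open right 56.2 [466.3 203.7  46.4] [(40, 25), (45, 37), (50, 41), (55, 38), (60, 43), (65, 48), (70, 305), (75, 331), (80, 33), (85, 82), (90, 110), (95, 106), (100, 130), (105, 131), (110, 152), (115, 157), (120, 41)]
```

View pics/w2.png

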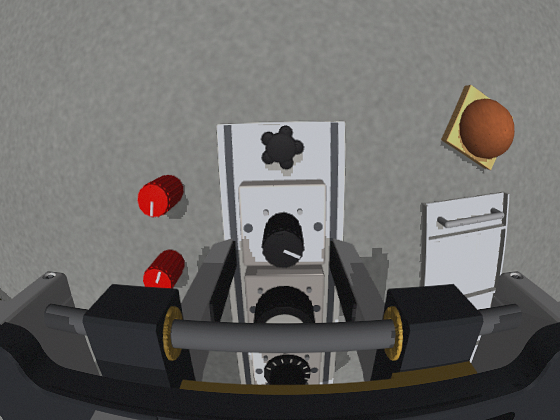

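The knob still stands untouched at (283,240), with the fingers straddling its axis but too high. I'll get the exact tip offset.

Run:
```python
from tip import *
c,P=tips(); d=P[...,:3]-[466.3,203.7,0]
for s in(-1,1):
    m=(s*d[...,0]>24)&(s*d[...,0]<48)&(abs(d[...,1])<16)&(d[...,2]>45)&(d[...,2]<125)
    q=P[m]; print(s,np.percentile(q[:,2],[0,1,2,5,20]).round(1),"x",q[q[:,2]<95][:,0].min().round(1),q[q[:,2]<95][:,0].max().round(1),"y",q[:,1].min().round(1),q[:,1].max().round(1))
```

```text
left 56.5 [466.3 203.7  46.4] [(40, 30), (45, 39), (50, 38), (55, 52), (60, 47), (65, 51), (70, 359), (75, 347), (80, 32), (85, 81), (90, 108), (95, 115), (100, 121), (105, 142), (110, 151), (115, 158), (120, 43)]
 right 56.5 [466.3 203.7  46.4] [(40, 25), (45, 32), (50, 45), (55, 39), (60, 40), (65, 51), (70, 295), (75, 344), (80, 37), (85, 81), (90, 108), (95, 114), (100, 115), (105, 142), (110, 152), (115, 153), (120, 40)]
-1 [81.5 83.2 84.2 86.6 94.4] x 425.9 438.0 y 195.4 214.5
1 [81.9 83.1 84.1 86.6 94.6] x 493.5 505.6 y 195.2 214.3
```

```bash
python3 -m creep '0 0 .2 0 0 0;0 0 .2 0 0 0;0 0 .2 0 0 0;0 0 0 0 0 0' && python3 -m creep '0 0 .1 0 0 0;0 0 .1 0 0 0;0 0 .08 0 0 0;0 0 0 0 0 0;0 0 0 0 0 0'
python3 - <<'E'
from tip import *
c,P=tips(); d=P[...,:3]-[466.3,203.7,0]
for s in(-1,1):
    m=(s*d[...,0]>27)&(s*d[...,0]<48)&(abs(d[...,1])<16)&(d[...,2]>38)&(d[...,2]<125)
    print(s,np.percentile(P[m][:,2],[0,1,2,5,20]).round(1))
E
```

```text
clock: 6.5
eef_pos: [465.8, 203.5, 21.5]
eef_rot: [-3.14, 0.0, 1.569]
wrist_force: [0.4, 0.2, -0.1]
finger_gap: 56.5
finger_force: 0.0
clock: 7.12
eef_pos: [466.3, 203.7, 11.2]
eef_rot: [3.141, -0.0, 1.569]
wrist_force: [-0.3, 0.3, 0.1]
finger_gap: 56.2
finger_force: 0.0
 left 56.4 [466.4 203.7  11.3] [(30, 1185), (35, 75), (40, 61), (45, 99), (50, 152), (55, 186), (60, 198), (65, 207), (70, 667), (75, 595), (80, 156), (85, 48)]
 right 56.4 [466.4 203.7  11.3] [(30, 1150), (35, 65), (40, 50), (45, 103), (50, 144), (55, 178), (60, 188), (65, 208), (70, 611), (75, 546), (80, 163), (85, 31)]
-1 [46.8 49.5 51.6 56.3 72.9]
1 [46.9 49.4 51.1 55.9 72.9]
```

Tips are at z≈47, as wanted, so the offset is about 36 mm. Gripping now.

```bash
python3 -m creep '0 0 0 0 0 0; 0 0 0 0 0 0; 0 0 0 0 0 0; 0 0 0 0 0 0; 0 0 0 0 0 0; 0 0 0 0 0 0' 1 15
```

```text
clock: 7.92
eef_pos: [466.3, 203.7, 11.2]
eef_rot: [3.142, 0.0, 1.569]
wrist_force: [-1.9, 0.1, 0.3]
finger_gap: 25.5
finger_force: 15.0
```

```bash
python3 -m creep '0 0 -.2 0 0 0; 0 0 -.4 0 0 0; 0 0 -.4 0 0 0; 0 0 -.4 0 0 0; 0 0 -.4 0 0 0; 0 0 -.2 0 0 0; -.2 .15 0 0 0 0; -.4 .3 0 0 0 0;0 0 0 0 0 0' && python3 -m creep '-.5 .39 0 0 0 0; -.5 .39 0 0 0 0; -.5 .39 0 0 0 0; -.5 .39 0 0 0 0; -.5 .39 0 0 0 0; -.5 .39 0 0 0 0; -.5 .39 0 0 0 0; -.5 .39 0 0 0 0; -.5 .39 0 0 0 0; -.5 .39 0 0 0 0; -.5 .39 0 0 0 0; -.35 .28 0 0 0 0; -.18 .1 0 0 0 0; 0 0 0 0 0 0; 0 0 0 0 0 0'
```

```text
clock: 9.05
eef_pos: [484.9, 178.1, 90.5]
eef_rot: [-3.141, 0.0, 1.567]
wrist_force: [-0.9, 0.1, 0.2]
finger_gap: 25.6
finger_force: 15.0
clock: 10.92
eef_pos: [670.3, -61.4, 91.1]
eef_rot: [-3.141, -0.0, 1.569]
wrist_force: [-0.6, -0.3, -0.5]
finger_gap: 25.9
finger_force: 15.0
```

```bash
python3 -m creep '0 .02 .4 0 0 0; 0 0 .5 0 0 0; 0 0 .5 0 0 0; 0 0 .5 0 0 0; 0 0 .4 0 0 0; 0 0 .2 0 0 0; 0 0 .1 0 0 0; 0 0 0 0 0 0; 0 0 0 0 0 0' && python3 -m creep '0 0 .03 0 0 0; 0 0 .03 0 0 0; 0 0 0 0 0 0'
```

```text
clock: 12.05
eef_pos: [671.8, -61.9, -12.2]
eef_rot: [3.141, 0.0, 1.569]
wrist_force: [-0.3, 0.2, 0.1]
finger_gap: 25.6
finger_force: 15.0
clock: 12.42
eef_pos: [671.4, -61.9, -15.3]
eef_rot: [-3.142, -0.0, 1.569]
wrist_force: [-0.5, -0.2, -0.0]
finger_gap: 25.8
finger_force: 15.0
```

```bash
python3 -m creep '0 0 .02 0 0 0; 0 0 .02 0 0 0; 0 0 0 0 0 0'; python3 -m creep '0 0 .02 0 0 0; 0 0 0 0 0 0'
```

```text
clock: 12.8
eef_pos: [671.4, -61.9, -16.8]
eef_rot: [3.142, 0.0, 1.569]
wrist_force: [0.1, -0.3, 1.3]
finger_gap: 25.6
finger_force: 15.0
clock: 13.05
eef_pos: [671.5, -61.9, -16.8]
eef_rot: [3.141, 0.0, 1.569]
wrist_force: [-4.2, 0.3, 6.7]
finger_gap: 25.4
finger_force: 15.0
```

Contact with the floor came at -16.8, as predicted. Releasing and moving to the broad knob at (467.2,132.3).

```bash
python3 -m creep '0 0 0 0 0 0; 0 0 0 0 0 0; 0 0 0 0 0 0; 0 0 0 0 0 0; 0 0 -.2 0 0 0; 0 0 -.4 0 0 0; 0 0 -.5 0 0 0; 0 0 -.5 0 0 0; 0 0 -.5 0 0 0; 0 0 -.4 0 0 0; 0 0 -.2 0 0 0; 0 0 0 0 0 0' 0.3 && python3 -m creep '.24 -.25 0 0 0 0; .48 -.5 0 0 0 0; .48 -.5 0 0 0 0; .48 -.5 0 0 0 0; .48 -.5 0 0 0 0; .48 -.5 0 0 0 0; .48 -.5 0 0 0 0; .48 -.5 0 0 0 0; .48 -.5 0 0 0 0; .48 -.5 0 0 0 0; .29 -.36 0 0 0 0; 0 0 0 0 0 0; 0 0 0 0 0 0'
```

```text
clock: 14.55
eef_pos: [671.5, -61.9, 90.7]
eef_rot: [3.141, 0.0, 1.569]
wrist_force: [0.1, 0.1, 0.1]
finger_gap: 66.1
finger_force: 0.0
clock: 16.18
eef_pos: [467.8, 132.1, 90.3]
eef_rot: [3.141, 0.0, 1.569]
wrist_force: [-0.8, 0.6, 0.1]
finger_gap: 65.3
finger_force: 0.0
```

Run:
```python
from h import *
c=manip.camera("side"); cv2.imwrite("pics/s2.png",c["color"][:,:,::-1])
```

```text
(no output)
```

View pics/s2.png

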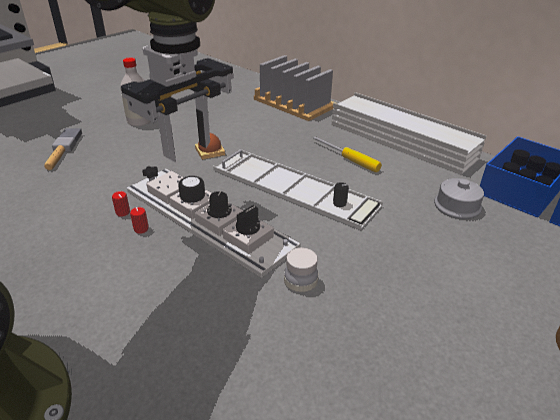

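The slim knob stands upright at (341,195), in the cell next to the card. Now grasping the broad knob.

```bash
python3 -m creep '0 -.01 .4 0 0 0; 0 0 .5 0 0 0; 0 0 .5 0 0 0; 0 0 .35 0 0 0; 0 0 .2 0 0 0; 0 0 .1 0 0 0; 0 0 0 0 0 0; 0 0 0 0 0 0' && python3 -m creep '0 0 0 0 0 0; 0 0 0 0 0 0; 0 0 0 0 0 0; 0 0 0 0 0 0; 0 0 0 0 0 0' 1 15
```

```text
clock: 17.23
eef_pos: [467.2, 132.5, 8.8]
eef_rot: [3.141, -0.0, 1.569]
wrist_force: [0.2, -0.1, 0.3]
finger_gap: 65.8
finger_force: 0.0
clock: 17.85
eef_pos: [467.0, 132.5, 8.5]
eef_rot: [3.141, -0.0, 1.569]
wrist_force: [-1.0, -0.7, 3.1]
finger_gap: 45.4
finger_force: 15.0
```

```bash
python3 -m creep '0 0 -.2 0 0 0; 0 0 -.4 0 0 0; 0 0 -.4 0 0 0; 0 0 -.4 0 0 0; 0 0 -.4 0 0 0; 0 0 -.2 0 0 0; -.14 .22 0 0 0 0; -.28 .443 0 0 0 0; -.28 .443 0 0 0 0; -.28 .443 0 0 0 0; -.28 .443 0 0 0 0; -.28 .443 0 0 0 0; -.28 .443 0 0 0 0; -.28 .443 0 0 0 0; -.28 .443 0 0 0 0; -.28 .443 0 0 0 0; -.28 .443 0 0 0 0; -.13 .228 0 0 0 0; 0 0 0 0 0 0; 0 0 0 0 0 0' && python3 -m creep '0 0 .4 0 0 0; 0 0 .5 0 0 0; 0 0 .5 0 0 0; 0 0 .5 0 0 0; 0 0 .4 0 0 0; 0 0 .2 0 0 0; 0 0 .08 0 0 0; 0 0 .05 0 0 0; 0 0 .03 0 0 0; 0 0 0 0 0 0; 0 0 0 0 0 0'
```

```text
clock: 20.35
eef_pos: [661.4, 9.6, 88.1]
eef_rot: [-3.141, -0.0, 1.569]
wrist_force: [-0.0, -0.6, 0.2]
finger_gap: 45.5
finger_force: 15.0
clock: 21.72
eef_pos: [661.9, 9.3, -17.8]
eef_rot: [3.141, 0.0, 1.569]
wrist_force: [0.4, 0.5, -0.9]
finger_gap: 45.8
finger_force: 15.0
```

```bash
python3 -m creep '0 0 .025 0 0 0; 0 0 .02 0 0 0; 0 0 0 0 0 0'; python3 -m creep '0 0 .015 0 0 0; 0 0 0 0 0 0'
```

```text
clock: 22.1
eef_pos: [661.9, 9.3, -19.5]
eef_rot: [3.141, 0.0, 1.569]
wrist_force: [-1.6, 0.7, 4.0]
finger_gap: 45.6
finger_force: 15.0
clock: 22.35
eef_pos: [661.9, 9.4, -19.5]
eef_rot: [3.141, 0.0, 1.569]
wrist_force: [-6.2, -0.5, 10.8]
finger_gap: 45.4
finger_force: 15.0
```

```bash
python3 -m creep '0 0 0 0 0 0; 0 0 0 0 0 0; 0 0 0 0 0 0; 0 0 0 0 0 0; 0 0 -.2 0 0 0; 0 0 -.4 0 0 0; 0 0 -.5 0 0 0; 0 0 -.5 0 0 0; 0 0 -.5 0 0 0; 0 0 -.4 0 0 0; 0 0 -.2 0 0 0; 0 0 0 0 0 0' 0.3 && python3 -m creep '.06 -.24 0 0 0 0; .127 -.481 0 0 0 0; .127 -.481 0 0 0 0; .127 -.481 0 0 0 0; .127 -.481 0 0 0 0; .127 -.481 0 0 0 0; .127 -.481 0 0 0 0; .127 -.481 0 0 0 0; .127 -.481 0 0 0 0; .127 -.481 0 0 0 0; .065 -.24 0 0 0 0; 0 0 0 0 0 0; 0 0 0 0 0 0'
```

```text
clock: 23.85
eef_pos: [661.9, 9.3, 87.8]
eef_rot: [3.141, -0.0, 1.569]
wrist_force: [-0.5, 0.2, -0.4]
finger_gap: 66.0
finger_force: 0.0
clock: 25.48
eef_pos: [469.9, 60.3, 87.5]
eef_rot: [3.141, 0.0, 1.569]
wrist_force: [-0.2, -0.1, -0.8]
finger_gap: 66.1
finger_force: 0.0
```

```bash
python3 -m creep '0 -.01 .4 0 0 0; 0 0 .5 0 0 0; 0 0 .5 0 0 0; 0 0 .3 0 0 0; 0 0 .15 0 0 0; 0 0 .08 0 0 0; 0 0 0 0 0 0; 0 0 0 0 0 0' && python3 -m creep '0 0 0 0 0 0; 0 0 0 0 0 0; 0 0 0 0 0 0; 0 0 0 0 0 0; 0 0 0 0 0 0; 0 0 0 0 0 0; 0 0 0 0 0 0' 1 15
```

```text
clock: 26.48
eef_pos: [469.5, 60.4, 10.8]
eef_rot: [3.141, -0.0, 1.569]
wrist_force: [-0.1, -0.8, -0.2]
finger_gap: 65.8
finger_force: 0.0
clock: 27.35
eef_pos: [469.2, 60.4, 10.4]
eef_rot: [3.142, -0.0, 1.569]
wrist_force: [-0.2, 1.1, 0.6]
finger_gap: 30.6
finger_force: 15.0
```

```bash
python3 -m creep '0 0 -.2 0 0 0; 0 0 -.4 0 0 0; 0 0 -.4 0 0 0; 0 0 -.4 0 0 0; 0 0 -.4 0 0 0; 0 0 -.2 0 0 0; .026 .23 0 0 0 0; .052 .459 0 0 0 0; .052 .459 0 0 0 0; .052 .459 0 0 0 0; .052 .459 0 0 0 0; .052 .459 0 0 0 0; .052 .459 0 0 0 0; .052 .459 0 0 0 0; .052 .459 0 0 0 0; .052 .459 0 0 0 0; .026 .226 0 0 0 0; 0 0 0 0 0 0; 0 0 0 0 0 0' && python3 -m creep '0 0 .4 0 0 0; 0 0 .5 0 0 0; 0 0 .5 0 0 0; 0 0 .5 0 0 0; 0 0 .4 0 0 0; 0 0 .2 0 0 0; 0 0 .08 0 0 0; 0 0 .05 0 0 0; 0 0 .03 0 0 0; 0 0 0 0 0 0; 0 0 0 0 0 0' && python3 -m creep '0 0 .025 0 0 0; 0 0 .02 0 0 0; 0 0 0 0 0 0'
```

```text
clock: 29.72
eef_pos: [652.2, 80.8, 90.1]
eef_rot: [-3.141, 0.0, 1.569]
wrist_force: [0.2, 0.2, -0.8]
finger_gap: 30.2
finger_force: 15.0
clock: 31.1
eef_pos: [652.8, 80.9, -15.8]
eef_rot: [3.141, -0.0, 1.569]
wrist_force: [-0.2, -0.2, -1.5]
finger_gap: 30.5
finger_force: 15.0
clock: 31.48
eef_pos: [652.7, 80.9, -17.6]
eef_rot: [3.141, 0.0, 1.569]
wrist_force: [-2.5, 0.4, 3.8]
finger_gap: 30.3
finger_force: 15.0
```

```bash
python3 -m creep '0 0 0 0 0 0; 0 0 0 0 0 0; 0 0 0 0 0 0; 0 0 0 0 0 0; 0 0 -.2 0 0 0; 0 0 -.4 0 0 0; 0 0 -.5 0 0 0; 0 0 -.5 0 0 0; 0 0 -.5 0 0 0; 0 0 -.4 0 0 0; 0 0 -.2 0 0 0; 0 0 0 0 0 0' 0.45 && python3 -m creep '0 0 0 0 0 .05; 0 0 0 0 0 .05; 0 0 0 0 0 .05; 0 0 0 0 0 .05; 0 0 0 0 0 .05; 0 0 0 0 0 .05; 0 0 0 0 0 .05; 0 0 0 0 0 .05; 0 0 0 0 0 .05; 0 0 0 0 0 .05; 0 0 0 0 0 0; 0 0 0 0 0 0'
```

```text
clock: 32.98
eef_pos: [652.8, 80.9, 90.4]
eef_rot: [3.141, -0.0, 1.569]
wrist_force: [0.7, 0.7, -0.4]
finger_gap: 51.7
finger_force: 0.0
clock: 34.48
eef_pos: [652.5, 80.9, 89.7]
eef_rot: [3.142, 0.001, 0.002]
wrist_force: [-0.1, -0.6, -0.2]
finger_gap: 51.6
finger_force: 0.0
```

```bash
python3 -m creep '-.227 .116 0 0 0 0; -.454 .2315 0 0 0 0; -.454 .2315 0 0 0 0; -.454 .2315 0 0 0 0; -.454 .2315 0 0 0 0; -.454 .2315 0 0 0 0; -.454 .2315 0 0 0 0; -.454 .2315 0 0 0 0; -.454 .2315 0 0 0 0; -.454 .2315 0 0 0 0; -.227 .116 0 0 0 0; 0 0 0 0 0 0; 0 0 0 0 0 0'
python3 - <<'E'
from h import *
c=manip.camera("wrist"); cv2.imwrite("pics/w3.png",c["color"][:,:,::-1])
E
```

```text
clock: 36.1
eef_pos: [471.3, -11.3, 90.2]
eef_rot: [3.142, -0.0, -0.001]
wrist_force: [-0.1, 0.2, 0.4]
finger_gap: 51.7
finger_force: 0.0
```

View pics/w3.png

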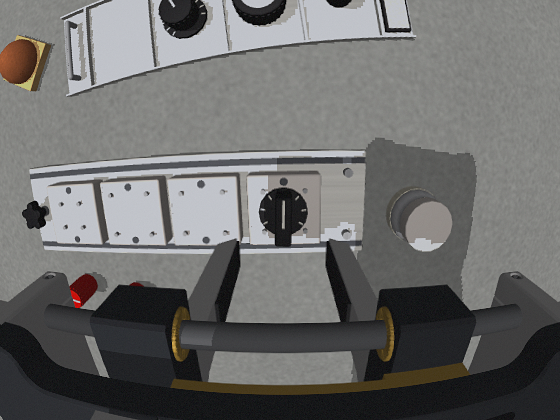

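The bar is aligned between the fingers at (283,215), and the other three knobs stand in the tray. Descending to grip.

```bash
python3 -m creep '0 .005 .4 0 0 0; 0 0 .5 0 0 0; 0 0 .5 0 0 0; 0 0 .3 0 0 0; 0 0 .18 0 0 0; 0 0 .08 0 0 0; 0 0 0 0 0 0; 0 0 0 0 0 0' && python3 -m creep '0 0 0 0 0 0; 0 0 0 0 0 0; 0 0 0 0 0 0; 0 0 0 0 0 0; 0 0 0 0 0 0; 0 0 0 0 0 0; 0 0 0 0 0 0' 1 15
```

```text
clock: 37.15
eef_pos: [471.2, -11.7, 12.2]
eef_rot: [3.142, -0.001, -0.002]
wrist_force: [-0.2, -0.2, 1.0]
finger_gap: 51.6
finger_force: 0.0
clock: 38.02
eef_pos: [470.9, -11.6, 11.7]
eef_rot: [-3.142, 0.0, -0.002]
wrist_force: [-0.5, -0.6, 0.4]
finger_gap: 13.1
finger_force: 15.0
```

```bash
python3 -m creep '0 0 -.2 0 0 0; 0 0 -.4 0 0 0; 0 0 -.4 0 0 0; 0 0 -.4 0 0 0; 0 0 -.4 0 0 0; 0 0 -.2 0 0 0; .2155 -.205 0 0 0 0; .431 -.41 0 0 0 0; .431 -.41 0 0 0 0; .431 -.41 0 0 0 0; .431 -.41 0 0 0 0; .431 -.41 0 0 0 0; .431 -.41 0 0 0 0; .431 -.41 0 0 0 0; .431 -.41 0 0 0 0; .431 -.41 0 0 0 0; .2155 -.205 0 0 0 0; 0 0 0 0 0 0; 0 0 0 0 0 0' && python3 -m creep '0 0 .4 0 0 0; 0 0 .5 0 0 0; 0 0 .5 0 0 0; 0 0 .5 0 0 0; 0 0 .4 0 0 0; 0 0 .2 0 0 0; 0 0 .08 0 0 0; 0 0 .05 0 0 0; 0 0 .03 0 0 0; 0 0 0 0 0 0; 0 0 0 0 0 0' && python3 -m creep '0 0 .025 0 0 0; 0 0 .02 0 0 0; 0 0 0 0 0 0'
```

```text
clock: 40.4
eef_pos: [643.2, 151.7, 91.5]
eef_rot: [3.141, 0.001, -0.002]
wrist_force: [0.3, 0.0, -0.0]
finger_gap: 13.2
finger_force: 15.0
clock: 41.78
eef_pos: [643.7, 152.1, -14.4]
eef_rot: [-3.142, -0.0, -0.002]
wrist_force: [0.5, 0.2, 0.3]
finger_gap: 12.9
finger_force: 15.0
clock: 42.15
eef_pos: [643.7, 152.1, -16.2]
eef_rot: [-3.142, -0.0, -0.002]
wrist_force: [-1.0, -0.2, 3.2]
finger_gap: 12.8
finger_force: 15.0
```

Now I'll release, opening to about 47 mm, rise, and back off toward the robot so the tray is visible.

```bash
python3 -m creep '0 0 0 0 0 0; 0 0 0 0 0 0; 0 0 0 0 0 0; 0 0 0 0 0 0; 0 0 -.2 0 0 0; 0 0 -.4 0 0 0; 0 0 -.5 0 0 0; 0 0 -.5 0 0 0; 0 0 -.5 0 0 0; 0 0 -.5 0 0 0; 0 0 -.5 0 0 0; 0 0 -.2 0 0 0; -.4 0 0 0 0 0; -.5 0 0 0 0 0; -.5 0 0 0 0 0; -.5 0 0 0 0 0; -.5 0 0 0 0 0; -.5 0 0 0 0 0; -.3 0 0 0 0 0; 0 0 0 0 0 0' 0.55
python3 - <<'E'
from h import *
c=manip.camera("side"); cv2.imwrite("pics/s3.png",cv2.resize(c["color"][120:260,190:400,::-1],None,fx=3,fy=3))
c=manip.camera("top");Z=c["range_z"].astype(float);K=c["camera_matrix"];v,u=np.indices(Z.shape)
P=np.stack([(u-K[0,2])/K[0,0]*Z,(v-K[1,2])/K[1,1]*Z,Z],-1)@c["T"][:3,:3].T+c["T"][:3,3]
o=np.array([678.4,-114.2]);d=np.array([-.1305,.9914]);n=np.array([.9914,.1305])
for k in comps((P[...,2]>25)&(P[...,2]<60),(165,110,365,200),20):
    m=cv2.drawContours(np.zeros(Z.shape,np.uint8),[k],-1,1,-1)>0; p=P[m]; q=np.array(cv2.minAreaRect(p[:,:2].astype(np.float32))[0])
    print(q.round(1),"along",((q-o)@d).round(1),"across",((q-o)@n).round(1),"top",np.percentile(p[:,2],90).round(1))
E
```

```text
clock: 44.65
eef_pos: [515.4, 152.3, 115.8]
eef_rot: [-3.142, -0.0, -0.001]
wrist_force: [1.0, -0.4, 0.2]
finger_gap: 42.0
finger_force: 0.0
[550.7  84.7] along 213.9 across -100.7 top 43.4
[556.1  47.1] along 175.9 across -100.2 top 41.0
[568.3  11.5] along 139.0 across -92.8 top 39.6
[568.7 -32.1] along 95.7 across -98.1 top 49.2
```

View pics/s3.png

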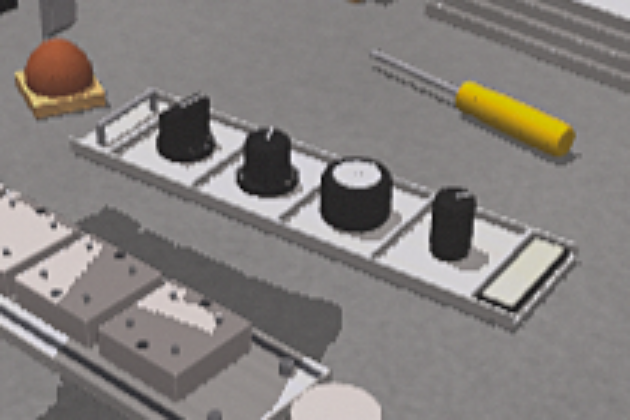

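The picture shows all four knobs upright, one to a cell. From the card at right they are slim (453,220), broad (357,190), skirted (268,160) and bar (187,125). The odd top-view numbers are halfway values caused by pixels with no range reading, so I disregard them. The measured TCP poses at release match the cell centres.

```bash
python3 -c "
from cell import manip
print(manip.sign_off())"
```

```text
the job is handed in; nothing more can be done
None
```

All four knobs stand upright and released in the curing tray, in order from the job card: slim, broad, skirted, bar; the job was handed in at about 45 s of the 96 s, and sign-off gave no verdict.

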